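# Pack the run-out checking kit into its squeeze-catch case

### The job

The run-out kit is going back to the gauge store: squeeze the two red side buttons of the blue case's catch together and swing its lid right back, then lay the dial indicator gently by itself in the wider left bay (set it down, do not drop it, and let no steel knock it) and put the V-block and the gauge block beside each other in the other bay. Then shut the lid until its catch is locked, with both buttons sprung out again. Leave the loupe, the ink bottle, the glass dispenser and the white jar where they stand.

Things in the scene. Friction and masses are not known exactly. Their poses are not given: they have to be found in the camera images.
- case: Blue plastic case, fixed, 122 (x) x 220 (y) mm, 52 mm high shut. Origin: centre of its underside; +x to the hinge at its back, -x to the catch in front, +y to the wide bay. Walls 4 mm, rim at z = 47 mm, floor at z = 5 mm; inside 114 (x) x 212 (y) mm, with a 4 mm divider (top z = 41 mm) at y = -8 mm. 42 mm clear from floor to shut lid: things stacked keep it from shutting.
- wide_bay (a point): Centre of the inner floor of the wide bay (left as seen from the catch side), 114 mm in x by 112 mm in y, for the dial indicator alone. Its axes are those of the case.
- block_bay (a point): Centre of the inner floor of the other bay, 114 mm in x by 96 mm in y, for V-block and gauge block. Its axes are those of the case.
- lid (a joint): Lid angle, rad: 0 shut, 2.15 fully back at its stop. Stiff friction hinge (0.3 N m): it stays where it is left. The axis is the case's y through point lid_hinge. With the catch locked the lid cannot rise. The lid is a 5 mm plate; fully back it and its catch stand up to 195 mm high behind the case, the catch's two steel hooks (28 mm below the catch point when shut) jutting forward.
- lid_hinge (a point): Point on the lid's hinge axis at the middle of the case's back, 66 mm behind the case's origin and 49.5 mm above its underside.
- catch (a point): Midpoint between the two red buttons; moves with the lid. Shut: 83 mm in front of the case's origin, 43 mm up (149 mm before, 6.5 mm below the hinge axis). Black housing 33 x 38 (y) x 24 mm. Case wall and lid edge lie 16 to 22 mm behind it: fingertips from above go at most 12 mm below it. The buttons face along y, so the lid can turn between fingers that keep pointing down.
- button_l (a joint): Travel of the red button on the catch's +y side, m: 0 out, 0.007 fully in. Face 18 x 14 mm, 27 mm from the catch point; the two measure 54 mm over their faces, 40 mm fully in. Spring 2 N out to 7 N in. Both must be in by over 3.5 mm at once for the lid to rise. The catch locks when the lid is fully down and the buttons are let go; pressing the lid down hard snaps it too.
- button_r (a joint): The same for the button on the catch's -y side.
- indicator: White dial indicator lying on its back, 104 (x) x 58 (y) x 21 (z) mm, 0.15 kg. Origin under the middle of its length; the round body (58 mm diameter, 21 mm thick) is centred 16 mm from the origin along its +x, the thin stem points along its -x. z up. Delicate.
- vee_block: Steel V-block, 45 (x) x 44 (y) x 36 (z) mm, 0.42 kg. Origin at the centre of its underside. The V groove is in the top and runs along its x axis; the sides at y = +-22 mm are flat.
- gauge_block: Steel gauge block standing on edge, 9 (x) x 35 (y) x 30 (z) mm, 0.11 kg. Origin at the centre of its underside.
- loupe: Bystander: black round stand loupe, 35 mm diameter, 34 mm high. Origin at the centre of its underside.
- ink_bottle: Bystander: blue ink bottle with black cap, 36 mm diameter, 58 mm high. Origin at the centre of its underside.
- dispenser: Bystander: small clear glass dispenser bottle with ball top, 44 mm diameter, 98 mm high. Origin at the centre of its underside.
- white_jar: Bystander: white screw jar, 37 mm diameter, 38 mm high. Origin at the centre of its underside.
Things that resemble listed ones, but are neither listed nor needed, are in the scene too. What is shaped like the vee_block but orange or turquoise is not meant.

How it is judged:
By the outcome, as a careful person would: the job done as asked, in the order asked, and still so for the second after the job is handed in, with the robot touching nothing.
It also fails if it takes over 72 s, if anything falls off the work surface, if the arm or the gripper's body presses on something with over 40 N, if the wrist force passes 120 N, or if a joint passes its speed limit or range.

### The arm

A 7-joint arm with a two-finger parallel gripper is mounted at the origin on a cart in front of the work surface, level with it; the furniture and walls round the work are solid. World frame = base frame: x ahead of the robot, y to its left, z up, the work surface at z = 0. Lengths are in m, angles in degrees, forces in N, time in s.
With the tool pointing down it reaches from about 0.425 to 0.875 m from the base axis. Payload 4.7 kg.
Tool frame: the origin (TCP) lies between the finger pads; the fingertips stand 8 mm ahead of it and the grasp point (between the pads) lies 11 mm behind it; z points along the fingers, y is the line along which they close (so a half turn about z gives the same grasp; the last joint's range is limited). The gripper opens to 87 mm and grips with 3 to 60 N. Pads are 19 mm wide; open, the fingers measure 117 mm over their backs; the gripper's body (75 mm by 190 mm) begins 51 mm behind the grasp point.
Start: joints at [-69.666, 18.392, -4.016, 83.108, 1.295, 78.541, -3.26], TCP at [0.217, 0.613, 0.231] pointing down, gripper open.
Joint ranges: [-163.93, 163.93], [-17.29, 119.83], [-79.2, 71.16], [3.27, 140.29], [-89.18, 269.18], [5.43, 117.66], [-154.24, 154.24]. Speed limits (degrees/s): [147.25, 147.25, 180, 180, 180, 180, 180].

### API

Orientations are given as [roll, pitch, yaw] about the fixed x, y, z axes, in that order (R = Rz(yaw) Ry(pitch) Rx(roll)).
In Python, from cell import env, viewer gives the robot as it stands. The module is installed in compiled form; this text tells all that it offers.
- The arm moves only by the tool arm_command, never from a script. Its argument "series" is a list of rows, each a list of 2 entries, a list of its own where there are three numbers: the shift along the tool's x, y, z in mm, then the turn about the tool's z in rad. A call has exactly 5 rows; each row is the pose to reach, as a shift and turn from the pose commanded when the call began, along the tool's axes at that moment; what a row does not reach only later rows make up. A row lasts 1/10 s, in which the tool goes at most 50 mm and 8.59 degrees, less where a joint would pass 70% of its speed; a pose out of reach is approached as far as the arm can. A call with a gripper value outside its range is refused whole. "grip" is the gripper command: -1 is fully open, 1 is shut, values between are in proportion, set as the call begins (left out, the last holds). The fingers move at their own pace and stop on an object; "grip_force" is the grip in N (left out, the last holds). Time passes only in rows, so rows that repeat a pose let the fingers close, or fill a call up. It gives the time, the measured TCP pose, the force, the opening and the grip force at its end, in the units of the state.
- env.get_obs(): the state, without advancing time (a new reading comes with each control period).
- viewer.read_camera(name): name is "scene" or "top"; returns (picture, depth): 480x640x3 uint8, blue, green, red; 480x640 float32, m along the optical axis (not along the pixel's ray), 0 where there is no reading.
- viewer.calibration(name): a dict with "K" (3x3 intrinsics, pixels), "T" (4x4, takes a point from camera to world coordinates). Camera axes: x right, y up, looking along -z (the intrinsics and any distortion apply to the point x, -y, -z); pixel columns grow to the right and rows downward; lengths in m; the calibration is good to about 2 mm. A picture is of the moment at which its call begins. calibration takes no time and is no camera call.
- env.sign_off(): hands the job in; it is judged then, once.
The state is a dict: "time_s": time; "qpos": joint angles; "joint_velocities": joint speeds; "effort": joint torques, N m; "tool_pos": TCP position; "tool_rot": TCP orientation; "force": force on the tool from outside, world axes, zero at the start; "wrist_torque": the same for the moment, N m; "grip_width": finger opening in m; "grasp_force": force on a finger pad.
Only numpy, scipy, OpenCV 4.12 (cv2) and the standard library are available. Lean on these libraries where they do the work, as an engineer would, in place of code of your own. Each camera call takes 0.05 s, during which the arm holds its last target. There are 200 camera calls.

## Working session

There is one attempt and no reset: what is moved stays moved. The work goes in short steps, Python scripts to look and compute and a tool call to move; the robot and the scene stay as the last step left them, time stands still between calls to the robot, and variables do not carry over. Pictures are saved under pics/ and viewed, at most 12 in all, crops included, and the job is handed in when it is done.

Besides the shell and the picture viewer there is one more tool, called after "Call:" as name(argument=value, ...) on one line, values as JSON. arm_command: Moves the arm, as the interface text tells. Its arguments: {"type":"object","properties":{"series":{"type":"array"},"grip":{"type":"number"},"grip_force":{"type":"number"}},"required":["series"]}

```bash
mkdir -p pics
cat > h.py <<'E'
import numpy as np, cv2
from cell import env, viewer
def cloud(name):
    im,d=viewer.read_camera(name); c=viewer.calibration(name); K=np.array(c["K"]);T=np.array(c["T"])
    v,u=np.mgrid[0:480,0:640]
    dist=np.array(c.get("dist",c.get("D",np.zeros(5))),float)
    p=cv2.undistortPoints(np.stack([u,v],-1).reshape(-1,1,2).astype(np.float64),K,dist).reshape(480,640,2)
    P=np.stack([p[...,0]*d,-p[...,1]*d,-d],-1)@T[:3,:3].T+T[:3,3]
    P[d==0]=np.nan
    return im,P
E
python3 - <<'E'
from h import *
o=env.get_obs();print({k:np.round(v,3) for k,v in o.items()})
for n in("scene","top"):
    im,P=cloud(n);cv2.imwrite(f"pics/{n}0.png",im);np.save(n+"0.npy",P);c=viewer.calibration(n);print(c)
E
```

```text
{'time_s': np.float64(0.0), 'qpos': array([-69.664,  18.44 ,  -4.015,  83.175,   1.295,  78.54 ,  -3.259]), 'joint_velocities': array([-0.077,  0.009,  0.06 , -0.016, -0.014, -0.013,  0.147]), 'effort': array([-0.0000e+00, -4.9128e+01, -4.0400e-01, -3.1253e+01, -6.4000e-02,
        4.4000e-02,  0.0000e+00]), 'tool_pos': array([0.217, 0.612, 0.229]), 'tool_rot': array([-1.79891e+02,  6.00000e-03,  1.60473e+02]), 'force': array([-0.098,  0.068, -0.042]), 'wrist_torque': array([ 0.013, -0.028, -0.007]), 'grasp_force': np.float64(0.0), 'grip_width': np.float64(0.087)}
{'K': array([[558.43983273,   0.        , 328.49822879],
       [  0.        , 558.43983273, 239.68764927],
       [  0.        ,   0.        ,   1.        ]]), 'T': array([[ 0.85646497,  0.20095663, -0.47548311, -0.2475532 ],
       [-0.51620323,  0.33592869, -0.78783637, -1.39088691],
       [ 0.00140747,  0.92020017,  0.39144562,  0.71231708],
       [ 0.        ,  0.        ,  0.        ,  1.        ]])}
{'K': array([[536.79509813,   0.        , 324.59505705],
       [  0.        , 536.79509813, 238.45451338],
       [  0.        ,   0.        ,   1.        ]]), 'T': array([[ 7.79128867e-02,  9.72755441e-01, -2.18349341e-01,
         2.41728091e-01],
       [-9.96959967e-01,  7.61611386e-02, -1.64409336e-02,
        -1.19436778e-01],
       [ 6.36726783e-04,  2.18966512e-01,  9.75732167e-01,
         1.52079152e+00],
       [ 0.00000000e+00,  0.00000000e+00,  0.00000000e+00,
         1.00000000e+00]])}
```

View pics/scene0.png

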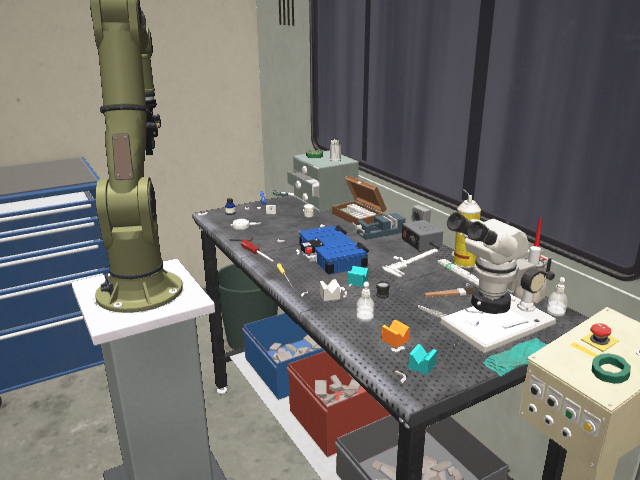

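View pics/top0.png

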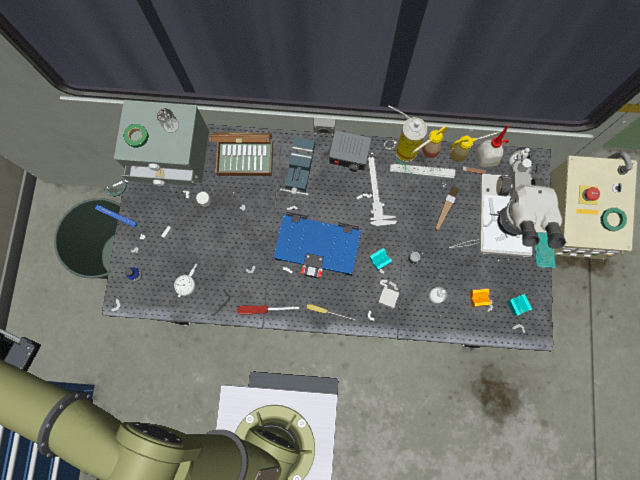

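Run:
```python
from h import *
im=cv2.imread("pics/top0.png");P=np.load("top0.npy")
a=cv2.resize(im[185:325,100:310],None,fx=3.8,fy=3.8,interpolation=cv2.INTER_CUBIC)
cv2.imwrite("pics/a.png",a)
b=cv2.resize(im[185:325,250:460],None,fx=3.8,fy=3.8,interpolation=cv2.INTER_CUBIC)
cv2.imwrite("pics/b.png",b)
z=P[...,2]; m=((z>.006)&(z<.3)).astype(np.uint8); m[:185]=0;m[330:]=0;m[:,:105]=0;m[:,550:]=0
n,l,s,c=cv2.connectedComponentsWithStats(m)
for i in range(1,n):
    if s[i,4]<12: continue
    q=P[l==i]; print(s[i],np.round(c[i]),np.round(np.median(q,0),3),"zmax",np.round(np.nanpercentile(q[:,2],95),3), im[l==i].mean(0).round())
print(P[305,250])
```

```text
[105 185  21  12  84] [115. 191.] [0.671 0.529 0.012] zmax 0.018 [111. 115.  93.]
[183 185  12   1  12] [188. 185.] [0.692 0.303 0.068] zmax 0.07 [80. 85. 80.]
[280 185  28  11 198] [295. 189.] [0.715 0.001 0.041] zmax 0.051 [121. 120. 112.]
[370 185  26  41 253] [378. 210.] [ 0.673 -0.239  0.009] zmax 0.014 [212. 214. 213.]
[ 478  185   72   80 4822] [514. 220.] [ 0.634 -0.584  0.093] zmax 0.275 [170. 173. 167.]
[436 186  24  45 223] [447. 206.] [ 0.71  -0.444  0.009] zmax 0.015 [115. 137. 156.]
[196 192  15  15 158] [203. 199.] [0.664 0.264 0.036] zmax 0.043 [196. 201. 200.]
[105 208  32  19 180] [120. 218.] [0.593 0.499 0.014] zmax 0.021 [182. 114.  77.]
[ 274  212   87   66 3980] [317. 245.] [ 0.551 -0.073  0.052] zmax 0.058 [160. 105.  60.]
[384 215   8   4  19] [387. 217.] [ 0.659 -0.267  0.009] zmax 0.012 [211. 213. 213.]
[162 226  11  13  70] [167. 232.] [0.559 0.359 0.027] zmax 0.033 [182. 182. 180.]
[368 248  25  24 288] [380. 259.] [ 0.529 -0.254  0.03 ] zmax 0.039 [194. 197.  26.]
[408 250  14  14 132] [415. 257.] [ 0.544 -0.352  0.031] zmax 0.037 [136. 135. 134.]
[173 264  24  33 384] [185. 284.] [0.415 0.288 0.019] zmax 0.025 [211. 214. 211.]
[125 267  17  14 172] [133. 274.] [0.432 0.429 0.037] zmax 0.06 [100.  74.  65.]
[378 287  21  24 286] [388. 298.] [ 0.422 -0.283  0.031] zmax 0.039 [206. 209. 209.]
[428 287  19  18 240] [437. 295.] [ 0.436 -0.414  0.047] zmax 0.095 [197. 198. 197.]
[470 289  21  18 312] [480. 298.] [ 0.442 -0.537  0.03 ] zmax 0.04 [ 14. 158. 225.]
[507 294  24  22 321] [519. 305.] [ 0.43  -0.647  0.03 ] zmax 0.04 [184. 188.  17.]
[236 305  63  11 320] [258. 309.] [0.363 0.084 0.021] zmax 0.028 [ 88.  94. 169.]
[306 304  34  12 106] [319. 309.] [ 0.376 -0.089  0.011] zmax 0.018 [117. 185. 199.]
[0.37160321 0.09799983 0.02236897]
```

View pics/a.png

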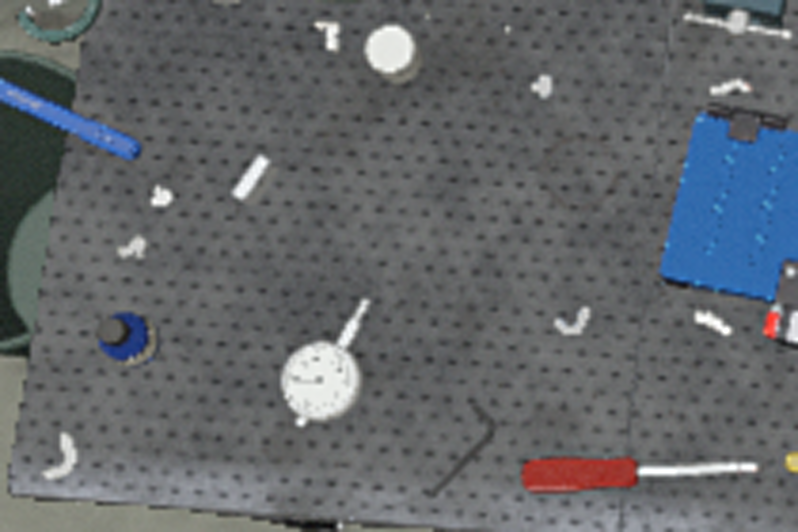

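View pics/b.png

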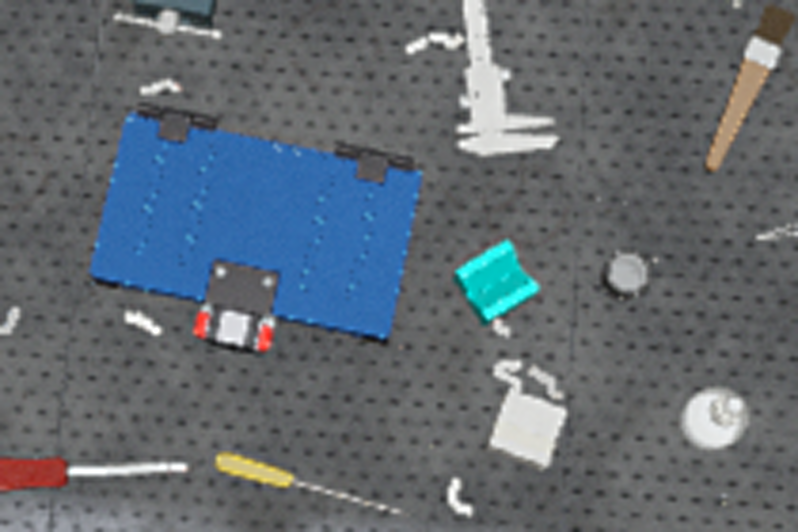

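```bash
cat >> h.py <<'E'
C=viewer.calibration
def px2w(name,pts,z):
    c=C(name);K=np.array(c["K"]);T=np.array(c["T"]);p=np.atleast_2d(pts).astype(float)
    r=np.c_[(p[:,0]-K[0,2])/K[0,0],-(p[:,1]-K[1,2])/K[1,1],-np.ones(len(p))]@T[:3,:3].T
    return T[:3,3]+r*((z-T[2,3])/r[:,2])[:,None]
def to(x,y,z,yaw,start=None):
    "tool shift (mm) and turn (rad) from start (or now)"
    if start is None:
        o=env.get_obs();p=o["tool_pos"];w=o["tool_rot"][2]
    else: p,w=np.array(start[:3]),start[3]
    a=np.radians(w);d=np.array([x,y,z])-p
    t=(w-yaw+180)%360-180
    return np.round([1e3*(d[0]*np.cos(a)+d[1]*np.sin(a)),1e3*(d[0]*np.sin(a)-d[1]*np.cos(a)),-1e3*d[2]],1),round(np.radians(t),3)
E
python3 - <<'E'
from h import *
im=cv2.imread("pics/top0.png").astype(int);P=np.load("top0.npy")
B,G,R=im[...,0],im[...,1],im[...,2]
def sub(m,x0,x1,y0,y1):
    q=np.zeros_like(m);q[y0:y1,x0:x1]=m[y0:y1,x0:x1];return q
def rect(m,z):
    v,u=np.nonzero(m);w=px2w("top",np.c_[u,v],z)
    r=cv2.minAreaRect((w[:,:2]*1000).astype(np.float32));return [np.round(k,1) for k in r],w.mean(0).round(4)
m=sub((B>R+50)&(B>110),270,365,210,276);m[250:282,298:326]=0
m=cv2.morphologyEx(m.astype(np.uint8),cv2.MORPH_OPEN,np.ones((3,3)));print("case",rect(m,.052))
m=sub((R>150)&(G<110)&(B<110),295,330,250,285);v,u=np.nonzero(m)
for s in(u<312,u>=312): print("btn",px2w("top",[[u[s].mean(),v[s].mean()]],.047).round(4),s.sum())
m=sub((B>150)&(R>150),172,198,262,300);v,u=np.nonzero(m);print("ind",rect(m,.018))
e=cv2.erode(m.astype(np.uint8),cv2.getStructuringElement(2,(7,7)));e=cv2.dilate(e,cv2.getStructuringElement(2,(7,7)));v,u=np.nonzero(e);print("body",px2w("top",[[u.mean(),v.mean()]],.021).round(4),len(u))
s=(m>0)&(e==0);v,u=np.nonzero(s);k=v<274;print("stem",px2w("top",[[u[k].mean(),v[k].mean()]],.012).round(4),k.sum())
for nm,b,h in(("vee",(376,402,285,312),.036),("gauge",(160,176,223,241),.03)):
    m=sub((B>120)&(R>120),*b);m=cv2.morphologyEx(m.astype(np.uint8),cv2.MORPH_OPEN,np.ones((3,3)))
    print(nm,rect(m,h))
print((1000*P[285:312,376:402,2]).round().astype(int))
E
```

```text
case ([array([554.6, -74.4]), array([224.7, 128.1]), np.float64(82.6)], array([ 0.5581, -0.0762,  0.052 ]))
btn [[ 0.478  -0.0401  0.047 ]] 19
btn [[ 0.4708 -0.088   0.047 ]] 18
ind ([array([424.4, 279.5]), array([56.3, 92.7]), np.float64(43.4)], array([0.4175, 0.2888, 0.018 ]))
body [[0.4121 0.2892 0.021 ]] 300
stem [[0.4609 0.2722 0.012 ]] 26
vee ([array([ 429.4, -286. ]), array([47. , 62.6]), np.float64(74.5)], array([ 0.4244, -0.2845,  0.036 ]))
gauge ([array([561.5, 359.8]), array([13.1, 34.5]), np.float64(64.2)], array([0.5612, 0.3598, 0.03  ]))
[[                   0                   -3                    1
                     2                   -7                   -1
                    -1                    2                    0
                     2                   -3                   -4
                    -2                    5                   -5
                    -2                    4                    8
                     1                    5                   -2
                     4                    0                    2
                     1
[... 14074 characters left out ...]
     -4                   -6
                     2                   -4]
 [                  -2                   -3                   -1
                    -5                   -1                   -2
                     1                    0                   -4
                     6                   -1                    1
                    -1                    1                    1
                    -1                    1                   -3
                     1                    2                   -6
                     2                   -5                   -7
                     5                    3]]<stdin>:19: RuntimeWarning: invalid value encountered in cast
```

Run:
```python
from h import *
s=(.217,.613,.231,160.47)
w=[(.42,.25,.2,172.2),(.473,-.0635,.12,172.2),(.473,-.0635,.041,172.2)]
for t in w: print(to(*t,start=s)); s=t
```

```text
(array([-312.7, -274.3,   31. ]), np.float64(-0.205))
(array([ -95.1, -303.4,   80. ]), np.float64(0.0))
(array([ 0.,  0., 79.]), np.float64(0.0))
```

Call:
arm_command(series=[[[-37, -33, 4], 0], [[-75, -66, 8], 0], [[-112, -99, 12], 0], [[-150, -132, 16], 0], [[-187, -165, 18], 0]], grip=-1, grip_force=20)

```text
time_s: 0.6
tool_pos: [0.3387, 0.3926, 0.2118]
tool_rot: [-180.0, -0.0, 160.5]
force: [0.9, -0.1, 1.2]
grip_width: 0.0868
grasp_force: 0.0
```

Call:
arm_command(series=[[[-37, -33, 4], -0.08], [[-75, -66, 8], -0.15], [[-112, -99, 12], -0.205], [[-126, -109, 13], -0.205], [[-126, -109, 13], -0.205]])

```text
time_s: 1.1
tool_pos: [0.4221, 0.2466, 0.1992]
tool_rot: [-179.9, 0.0, 171.8]
force: [0.3, 0.2, -1.0]
grip_width: 0.0868
grasp_force: 0.0
```

Call:
arm_command(series=[[[-14, -45, 12], 0], [[-28, -90, 24], 0], [[-42, -135, 36], 0], [[-56, -180, 48], 0], [[-70, -225, 60], 0]])

```text
time_s: 1.6
tool_pos: [0.4594, 0.0178, 0.1392]
tool_rot: [179.9, 0.0, 172.4]
force: [0.4, 0.2, -0.2]
grip_width: 0.087
grasp_force: 0.0
```

Call:
arm_command(series=[[[-13, -40, 10], 0], [[-25, -78, 20], 0], [[-25, -78, 20], 0], [[-25, -78, 20], 0], [[-25, -78, 20], 0]])

```text
time_s: 2.1
tool_pos: [0.4738, -0.0607, 0.1196]
tool_rot: [180.0, -0.0, 172.4]
force: [-0.3, 0.1, 0.3]
grip_width: 0.0868
grasp_force: 0.0
```

Run:
```python
from h import *
o=env.get_obs();print(o["time_s"],o["qpos"],o["tool_pos"],o["tool_rot"]);print(to(.473,-.0635,.041,172.2))
```

```text
2.1 [-27.21455698   2.02556471  32.19437219 115.79233852  -1.26865991
  62.50978538  87.93826343] [ 0.47384664 -0.06074498  0.11958407] [ 1.79954194e+02 -1.28269814e-02  1.72388707e+02]
(array([ 0.5, -2.8, 78.6]), np.float64(0.003))
```

Call:
arm_command(series=[[[0, -3, 25], 0], [[0, -3, 50], 0], [[0, -3, 66], 0], [[0, -3, 78], 0], [[0, -3, 78], 0]])

```text
time_s: 2.6
tool_pos: [0.4723, -0.0645, 0.0404]
tool_rot: [-180.0, -0.1, 172.4]
force: [-0.1, -0.3, 0.6]
grip_width: 0.0868
grasp_force: 0.0
```

Call:
arm_command(series=[[[0, 0, 0], 0], [[0, 0, 0], 0], [[0, 0, 0], 0], [[0, 0, 0], 0], [[0, 0, 0], 0]], grip=0.3, grip_force=20)

```text
time_s: 3.1
tool_pos: [0.4738, -0.0653, 0.0421]
tool_rot: [179.9, 0.1, 172.2]
force: [0.8, 3.3, 0.6]
grip_width: 0.0549
grasp_force: 1.8
```

Run:
```python
from h import *
o=env.get_obs();print(o["time_s"],o["tool_pos"],o["grip_width"],o["grasp_force"],o["force"])
# arc shifts, tool x=-case x, z down
for d in np.arange(5,124,5.9):
    a=np.radians(d);x,z=-149,-6.5
    X=x*np.cos(a)+z*np.sin(a)-x;Z=-x*np.sin(a)+z*np.cos(a)-z
    print(round(d,1),round(-X,1),round(-Z,1))
```

```text
3.1 [ 0.47380299 -0.06525599  0.04206987] 0.054868415054048325 1.8178605660796165 [0.76053009 3.31083635 0.55805686]
5.0 -0.0 -13.0
10.9 -1.5 -28.3
16.8 -4.5 -43.3
22.7 -9.0 -58.0
28.6 -15.1 -72.1
34.5 -22.5 -85.5
40.4 -31.3 -98.1
46.3 -41.4 -109.7
52.2 -52.5 -120.2
58.1 -64.7 -129.6
64.0 -77.8 -137.6
69.9 -91.7 -144.2
75.8 -106.1 -149.4
81.7 -121.1 -153.0
87.6 -136.3 -155.1
93.5 -151.6 -155.6
99.4 -166.9 -154.6
105.3 -182.0 -151.9
111.2 -196.8 -147.8
117.1 -211.1 -142.1
123.0 -224.7 -135.0
```

Call:
arm_command(series=[[[0, 0, 0], 0], [[0, 0, 0], 0], [[0, 0, 0], 0], [[0, 0, 0], 0], [[0, 0, 0], 0]])

```text
time_s: 3.6
tool_pos: [0.4741, -0.0628, 0.042]
tool_rot: [179.8, 0.0, 172.3]
force: [1.6, 8.4, 1.9]
grip_width: 0.0395
grasp_force: 20.0
```

Call:
arm_command(series=[[[0, 1, -6], 0], [[0, 1, -13], 0], [[-1.5, 1, -28], 0], [[-4.5, 1, -43], 0], [[-9, 1, -58], 0]])

```text
time_s: 4.1
tool_pos: [0.4819, -0.0637, 0.0993]
tool_rot: [179.8, -0.1, 172.3]
force: [2.8, 6.7, -5.1]
grip_width: 0.0391
grasp_force: 20.0
```

Run:
```python
from h import *
im,P=cloud("scene");cv2.imwrite("pics/s1.png",cv2.resize(im[180:320,230:420],None,fx=3.5,fy=3.5))
```

```text
(no output)
```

View pics/s1.png

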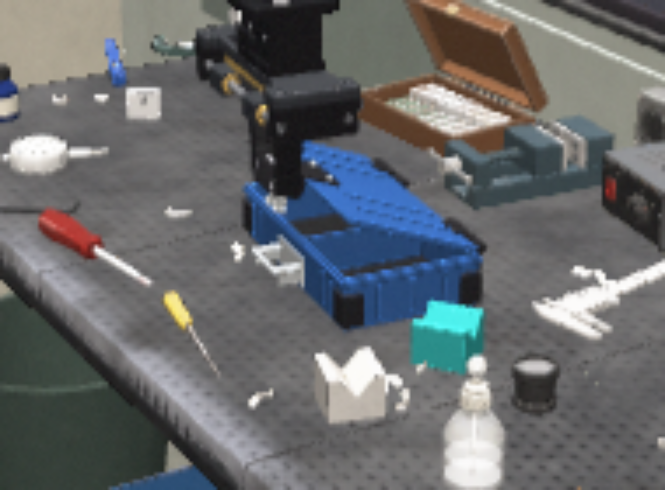

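Call:
arm_command(series=[[[-6, 1, -14], 0], [[-13.5, 1, -27.5], 0], [[-22.3, 1, -40], 0], [[-32.4, 1, -51.7], 0], [[-43.5, 1, -62.2], 0]])

```text
time_s: 4.65
tool_pos: [0.5229, -0.069, 0.1608]
tool_rot: [179.9, -0.4, 172.3]
force: [-3.9, 5.1, -1.1]
grip_width: 0.0397
grasp_force: 20.0
```

Call:
arm_command(series=[[[-12.2, 0, -9.4], 0], [[-25.3, 0, -17.4], 0], [[-39.2, 0, -24], 0], [[-53.6, 0, -29.2], 0], [[-68.6, 0, -32.8], 0]])

```text
time_s: 5.15
tool_pos: [0.5928, -0.0781, 0.195]
tool_rot: [179.8, -0.2, 172.3]
force: [-3.3, 6.2, 4.0]
grip_width: 0.0395
grasp_force: 20.0
```

Call:
arm_command(series=[[[-15.2, 0, -2.1], 0], [[-30.5, 0, -2.6], 0], [[-45.8, 0, -1.6], 0], [[-60.9, 0, 1.1], 0], [[-75.7, 0, 5.2], 0]])

```text
time_s: 5.65
tool_pos: [0.6697, -0.0882, 0.1903]
tool_rot: [179.8, 0.0, 172.3]
force: [-0.4, 4.9, 4.6]
grip_width: 0.0397
grasp_force: 20.0
```

Call:
arm_command(series=[[[-14.3, 0, 5.7], 0], [[-24, 0, 10.5], 0], [[-29, 0, 13.3], 0], [[-30, 0, 14], 0], [[-30, 0, 14], 0]])

```text
time_s: 6.15
tool_pos: [0.7002, -0.0922, 0.1761]
tool_rot: [179.8, 0.2, 172.4]
force: [3.6, 3.6, 2.8]
grip_width: 0.0394
grasp_force: 20.0
```

Call:
arm_command(series=[[[-2, 0, 1.4], 0], [[-4, 0, 3], 0], [[-4, 0, 3], 0], [[-4, 0, 3], 0], [[-4, 0, 3], 0]])

```text
time_s: 6.65
tool_pos: [0.7018, -0.0924, 0.175]
tool_rot: [179.8, -0.1, 172.4]
force: [-6.0, 6.8, 13.4]
grip_width: 0.0396
grasp_force: 20.0
```

Call:
arm_command(series=[[[0, 0, 0], 0], [[0, 0, 0], 0], [[0, 0, 0], 0], [[0, 0, 0], 0], [[0, 0, 0], 0]], grip=-1)

```text
time_s: 7.15
tool_pos: [0.7016, -0.0966, 0.1716]
tool_rot: [-179.9, -0.1, 172.2]
force: [-0.0, -0.3, 0.1]
grip_width: 0.0712
grasp_force: 0.0
```

Call:
arm_command(series=[[[0, 0, -20], 0], [[0, 0, -60], 0], [[0, 0, -100], 0], [[40, 0, -110], 0], [[85, 0, -110], 0]])

```text
time_s: 7.65
tool_pos: [0.6188, -0.0857, 0.2838]
tool_rot: [-179.8, 0.2, 172.1]
force: [0.8, 0.0, 0.4]
grip_width: 0.0869
grasp_force: 0.0
```

Run:
```python
from h import *
print(to(.40,.20,.2,172.2))
im,P=cloud("scene");cv2.imwrite("pics/s2.png",cv2.resize(im[180:320,230:420],None,fx=3.5,fy=3.5))
# indicator from scene camera
z=P[...,2];
for nm,(cx,cy) in dict(ind=(.42,.285),vee=(.4225,-.284),gau=(.561,.36)).items():
    m=(np.hypot(P[...,0]-cx,P[...,1]-cy)<.06)&(z>.008)&(im.min(2)>110)
    q=P[m];print(nm,len(q),q.mean(0).round(4),[np.round(k,1) for k in cv2.minAreaRect((q[:,:2]*1000).astype(np.float32))])
```

```text
(array([255.8, 253. ,  83.8]), np.float64(-0.001))
ind 166 [0.4166 0.2817 0.0179] [array([428.3, 289.7]), array([87.9, 63. ]), np.float64(7.2)]
vee 299 [ 0.4197 -0.2923  0.0264] [array([ 422.5, -284.5]), array([51. , 45.8]), np.float64(76.5)]
gau 74 [0.5603 0.3576 0.022 ] [array([560. , 355.7]), array([31.9, 33.5]), np.float64(64.1)]
```

View pics/s2.png

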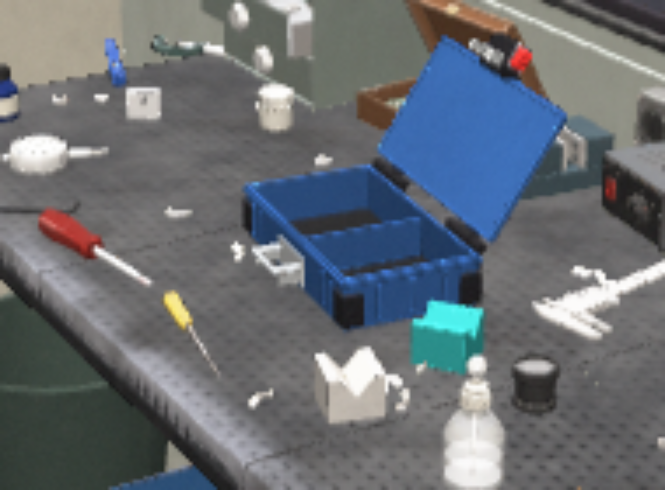

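Run:
```python
from h import *
print(to(.412,.289,.10,160))
```

```text
(array([247. , 343.3, 180.7]), np.float64(0.209))
```

Call:
arm_command(series=[[[25, 34, 6], 0], [[50, 69, 14], 0], [[75, 103, 26], 0], [[100, 137, 40], 0], [[125, 172, 60], 0]])

```text
time_s: 8.2
tool_pos: [0.5171, 0.1039, 0.2223]
tool_rot: [180.0, 0.1, 172.1]
force: [0.3, 0.9, 0.1]
grip_width: 0.0874
grasp_force: 0.0
```

Call:
arm_command(series=[[[25, 34, 22], 0.06], [[50, 69, 45], 0.12], [[75, 103, 68], 0.18], [[100, 140, 95], 0.209], [[122, 171, 120], 0.209]])

```text
time_s: 8.7
tool_pos: [0.4191, 0.2904, 0.1014]
tool_rot: [180.0, 0.0, 160.2]
force: [0.5, 0.2, -0.3]
grip_width: 0.0869
grasp_force: 0.0
```

Run:
```python
from h import *
o=env.get_obs();print(o["tool_pos"],o["tool_rot"]);print(to(.412,.289,.012,160))
```

```text
[0.41914149 0.29037437 0.10135026] [1.79987739e+02 3.68466981e-02 1.60169154e+02]
(array([ 6.3, -3.7, 89.4]), np.float64(0.003))
```

Call:
arm_command(series=[[[3, -2, 20], 0], [[3, -2, 45], 0], [[3, -2, 55], 0], [[3, -2, 55], 0], [[3, -2, 55], 0]])

```text
time_s: 9.2
tool_pos: [0.4171, 0.2884, 0.048]
tool_rot: [180.0, 0.0, 160.2]
force: [1.1, 0.3, 0.2]
grip_width: 0.0871
grasp_force: 0.0
```

Run:
```python
from h import *
print(to(.412,.289,.012,160))
```

```text
(array([ 5. , -1.1, 36. ]), np.float64(0.003))
```

Call:
arm_command(series=[[[4, -1, 12], 0], [[4, -1, 24], 0], [[4, -1, 32], 0], [[4, -1, 36], 0], [[4, -1, 36], 0]])

```text
time_s: 9.7
tool_pos: [0.4117, 0.2887, 0.0106]
tool_rot: [-179.9, -0.0, 160.2]
force: [0.3, 0.3, 0.6]
grip_width: 0.0868
grasp_force: 0.0
```

Call:
arm_command(series=[[[0, 0, 0], 0], [[0, 0, 0], 0], [[0, 0, 0], 0], [[0, 0, 0], 0], [[0, 0, 0], 0]], grip=0.0, grip_force=12)

```text
time_s: 10.2
tool_pos: [0.4124, 0.2895, 0.0117]
tool_rot: [179.9, 0.0, 160.3]
force: [0.4, 0.3, 1.8]
grip_width: 0.0563
grasp_force: 12.0
```

Call:
arm_command(series=[[[0, 0, 0], 0], [[0, 0, 0], 0], [[0, 0, 0], 0], [[0, 0, 0], 0], [[0, 0, 0], 0]])

```text
time_s: 10.7
tool_pos: [0.4123, 0.2895, 0.0117]
tool_rot: [179.9, 0.0, 160.3]
force: [0.6, 1.3, 1.9]
grip_width: 0.056
grasp_force: 12.0
```

Run:
```python
from h import *
o=env.get_obs();print(o["tool_pos"],o["tool_rot"])
im,P=cloud("top");cv2.imwrite("pics/t2.png",cv2.resize(im[200:325,140:370],None,fx=3.4,fy=3.4,interpolation=cv2.INTER_CUBIC))
```

```text
[0.41234046 0.28949759 0.01167614] [1.79948981e+02 2.00505868e-02 1.60253844e+02]
```

View pics/t2.png

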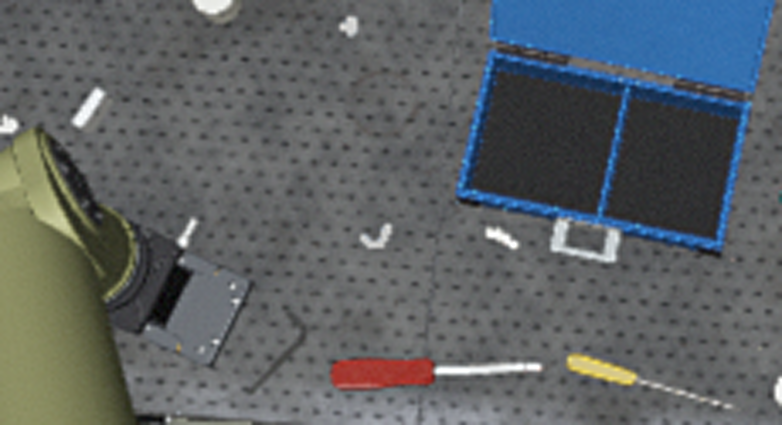

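Run:
```python
from h import *
p=px2w("top",[[140+460/3.4,200+197/3.4],[140+720/3.4,200+248/3.4]],.047);print(p)
c,s=np.cos(np.radians(-7.8)),np.sin(np.radians(-7.8))
for a in((-61,110),(-61,-110)): print(.5555+(a[0]*c-a[1]*s)/1e3,-.0748+(a[0]*s+a[1]*c)/1e3)
s0=env.get_obs();s0=list(s0["tool_pos"])+[s0["tool_rot"][2]]
for w in[(.4123,.2895,.15,160.25),(.5464,-.0231,.15,150)]: print(to(*w,start=s0));s0=w
```

```text
[[ 0.50522421  0.03822885  0.047     ]
 [ 0.47967136 -0.17737898  0.047     ]]
0.5099930946990154 0.042460912370351364
0.48013566876346847 -0.17550361253336624
(array([ 1.000e-01,  0.000e+00, -1.383e+02]), np.float64(-0.0))
(array([-231.8, -248.9,   -0. ]), np.float64(0.179))
```

Call:
arm_command(series=[[[0, 0, -6], 0], [[0, 0, -25], 0], [[0, 0, -60], 0], [[0, 0, -100], 0], [[0, 0, -138], 0]])

```text
time_s: 11.25
tool_pos: [0.4113, 0.2879, 0.1503]
tool_rot: [-179.9, -0.0, 160.2]
force: [0.7, 1.4, -1.9]
grip_width: 0.0559
grasp_force: 12.0
```

Call:
arm_command(series=[[[-15, -16, 0], 0], [[-40, -43, 0], 0], [[-68, -73, 0], 0], [[-97, -104, 0], 0], [[-126, -135, 0], 0]])

```text
time_s: 11.75
tool_pos: [0.4845, 0.1173, 0.149]
tool_rot: [-179.9, -0.1, 160.3]
force: [0.6, 0.3, -2.0]
grip_width: 0.0559
grasp_force: 12.0
```

Call:
arm_command(series=[[[-29, -31, 0], 0.06], [[-58, -62, 0], 0.12], [[-84, -90, 0], 0.179], [[-100, -107, 0], 0.179], [[-106, -114, 0], 0.179]])

```text
time_s: 12.25
tool_pos: [0.5458, -0.0273, 0.149]
tool_rot: [-179.9, -0.0, 149.7]
force: [0.1, -0.5, -1.7]
grip_width: 0.0561
grasp_force: 12.0
```

Call:
arm_command(series=[[[0, 0, 10], 0], [[0, 0, 30], 0], [[0, 0, 50], 0], [[0, 0, 60], 0], [[0, 0, 60], 0]])

```text
time_s: 12.75
tool_pos: [0.5442, -0.022, 0.0873]
tool_rot: [-179.9, -0.2, 150.1]
force: [0.1, -0.1, -1.7]
grip_width: 0.056
grasp_force: 12.0
```

Run:
```python
from h import *
print(to(.5464,-.0231,.0175,150))
im,P=cloud("top");cv2.imwrite("pics/t3.png",cv2.resize(im[200:300,240:380],None,fx=5,fy=5,interpolation=cv2.INTER_CUBIC))
```

```text
(array([-2.5,  0.1, 69.8]), np.float64(0.002))
```

View pics/t3.png

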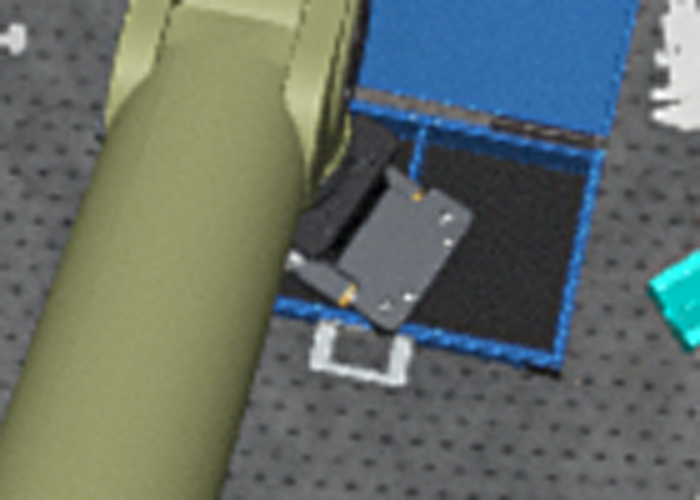

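Call:
arm_command(series=[[[-2, 0, 12], 0], [[-2, 0, 28], 0], [[-2, 0, 44], 0], [[-2, 0, 56], 0], [[-2, 0, 63], 0]])

```text
time_s: 13.3
tool_pos: [0.5478, -0.0246, 0.0254]
tool_rot: [-180.0, -0.0, 150.0]
force: [-0.5, -1.0, -1.9]
grip_width: 0.056
grasp_force: 12.0
```

Call:
arm_command(series=[[[0, 0, 1], 0], [[0, 0, 2], 0], [[0, 0, 3], 0], [[0, 0, 4], 0], [[0, 0, 5], 0]])

```text
time_s: 13.8
tool_pos: [0.5484, -0.0246, 0.0217]
tool_rot: [180.0, 0.0, 150.0]
force: [-0.6, 0.8, -1.2]
grip_width: 0.056
grasp_force: 12.0
```

Call:
arm_command(series=[[[0, 0, 0.6], 0], [[0, 0, 1.2], 0], [[0, 0, 1.8], 0], [[0, 0, 2.4], 0], [[0, 0, 3], 0]])

```text
time_s: 14.3
tool_pos: [0.548, -0.0247, 0.0183]
tool_rot: [180.0, 0.0, 150.0]
force: [-0.1, -0.7, -1.0]
grip_width: 0.0558
grasp_force: 12.0
```

Call:
arm_command(series=[[[0, 0, 0.5], 0], [[0, 0, 1], 0], [[0, 0, 1.5], 0], [[0, 0, 1.5], 0], [[0, 0, 1.5], 0]])

```text
time_s: 14.8
tool_pos: [0.548, -0.0247, 0.0169]
tool_rot: [180.0, -0.0, 150.0]
force: [-0.9, 0.1, -1.4]
grip_width: 0.0561
grasp_force: 12.0
```

Call:
arm_command(series=[[[0, 0, 0.3], 0], [[0, 0, 0.6], 0], [[0, 0, 0.9], 0], [[0, 0, 1.2], 0], [[0, 0, 1.2], 0]])

```text
time_s: 15.3
tool_pos: [0.5481, -0.0246, 0.0166]
tool_rot: [180.0, -0.0, 150.0]
force: [-2.8, 0.3, 6.8]
grip_width: 0.0556
grasp_force: 12.0
```

Call:
arm_command(series=[[[0, 0, 0], 0], [[0, 0, 0], 0], [[0, 0, 0], 0], [[0, 0, 0], 0], [[0, 0, 0], 0]], grip=-0.55)

```text
time_s: 15.8
tool_pos: [0.548, -0.0247, 0.0156]
tool_rot: [-180.0, 0.0, 150.0]
force: [-0.0, 0.1, 0.4]
grip_width: 0.0674
grasp_force: 0.0
```

Call:
arm_command(series=[[[0, 0, -4], 0], [[0, 0, -15], 0], [[0, 0, -40], 0], [[0, 0, -85], 0], [[0, 0, -130], 0]])

```text
time_s: 16.3
tool_pos: [0.5475, -0.025, 0.1475]
tool_rot: [-180.0, -0.0, 150.0]
force: [1.1, 0.6, 0.7]
grip_width: 0.0675
grasp_force: 0.0
```

Run:
```python
from h import *
s0=env.get_obs();s0=list(s0["tool_pos"])+[s0["tool_rot"][2]]
for w in[(.4225,-.284,.11,74),(.4225,-.284,.019,74)]: print(to(*w,start=s0));s0=w
```

```text
(array([ -21.5, -286.8,   37.5]), np.float64(1.326))
(array([ 0.,  0., 91.]), np.float64(0.0))
```

Call:
arm_command(series=[[[-3, -30, 0], 0.14], [[-6, -65, 0], 0.28], [[-9, -100, 0], 0.42], [[-12, -135, 5], 0.56], [[-14, -170, 10], 0.7]], grip=-1)

```text
time_s: 16.8
tool_pos: [0.4748, -0.1802, 0.1367]
tool_rot: [179.9, 0.0, 109.5]
force: [0.2, 0.4, -0.1]
grip_width: 0.0865
grasp_force: 0.0
```

Run:
```python
from h import *
s0=env.get_obs();print(s0["tool_pos"],s0["tool_rot"]);print(to(.4225,-.284,.10,74))
im,P=cloud("top");cv2.imwrite("pics/t4.png",im);z=P[...,2]
m=(np.hypot(P[...,0]-.4225,P[...,1]+.284)<.04)&(z>.014)&(im.min(2)>110)
q=P[m];print(len(q),q.mean(0).round(4),[np.round(k,1) for k in cv2.minAreaRect((q[:,:2]*1000).astype(np.float32))])
g=q[q[:,2]<.024];print(np.degrees(np.arctan2(*(np.linalg.svd(g[:,:2]-g[:,:2].mean(0))[2][0][::-1]))),g.mean(0))
```

```text
[ 0.47481448 -0.18024181  0.13673176] [1.79874115e+02 1.66746589e-02 1.09546866e+02]
(array([-80.3, -84. ,  36.7]), np.float64(0.62))
255 [ 0.4217 -0.2844  0.0307] [array([ 422.2, -283.5]), array([45.7, 44.4]), np.float64(73.1)]
-97.92464024335392 [ 0.4212058  -0.28623997  0.02023514]
```

Call:
arm_command(series=[[[-25, -26, 5], 0.14], [[-50, -52, 12], 0.28], [[-75, -78, 22], 0.42], [[-80, -84, 32], 0.56], [[-80, -84, 36], 0.628]])

```text
time_s: 17.35
tool_pos: [0.4217, -0.2846, 0.0998]
tool_rot: [-180.0, 0.0, 73.4]
force: [-0.6, 0.0, -0.3]
grip_width: 0.0872
grasp_force: 0.0
```

Call:
arm_command(series=[[[0, 0, 0], 0], [[0, 0, 20], 0], [[0, 0, 30], 0], [[0, 0, 30], 0], [[0, 0, 30], 0]])

```text
time_s: 17.85
tool_pos: [0.4235, -0.2826, 0.0701]
tool_rot: [180.0, 0.0, 74.0]
force: [0.6, -0.6, -0.2]
grip_width: 0.0871
grasp_force: 0.0
```

Run:
```python
from h import *
print(to(.4222,-.2837,.014,73.3))
```

```text
(array([-1.4, -1. , 56.1]), np.float64(0.011))
```

Call:
arm_command(series=[[[-1, -1, 20], 0.01], [[-1, -1, 38], 0.01], [[-1, -1, 50], 0.01], [[-1, -1, 56], 0.01], [[-1, -1, 56], 0.01]])

```text
time_s: 18.35
tool_pos: [0.4219, -0.2833, 0.0134]
tool_rot: [-180.0, 0.0, 73.3]
force: [0.9, 0.0, 0.8]
grip_width: 0.087
grasp_force: 0.0
```

Call:
arm_command(series=[[[0, 0, 0], 0], [[0, 0, 0], 0], [[0, 0, 0], 0], [[0, 0, 0], 0], [[0, 0, 0], 0]], grip=0.4, grip_force=40)

```text
time_s: 18.85
tool_pos: [0.4223, -0.2834, 0.0139]
tool_rot: [180.0, -0.0, 73.3]
force: [-0.2, 0.7, 0.5]
grip_width: 0.0551
grasp_force: 0.0
```

Call:
arm_command(series=[[[0, 0, 0], 0], [[0, 0, 0], 0], [[0, 0, 0], 0], [[0, 0, -5], 0], [[0, 0, -10], 0]])

```text
time_s: 19.35
tool_pos: [0.4213, -0.283, 0.0233]
tool_rot: [-179.9, -0.0, 73.3]
force: [0.0, -0.2, -5.0]
grip_width: 0.0438
grasp_force: 40.0
```

Run:
```python
from h import *
c,s=np.cos(np.radians(-7.8)),np.sin(np.radians(-7.8))
f=lambda a,b:(.555+(a*c-b*s)/1e3,-.0755+(a*s+b*c)/1e3)
s0=env.get_obs();print(s0["tool_pos"],s0["tool_rot"]);s0=list(s0["tool_pos"])+[s0["tool_rot"][2]]
v=f(-28,-58);print(v,f(25,-58))
for w in[(*s0[:2],.14,s0[3]),(*v,.14,-7.8)]: print(to(*w,start=s0));s0=w
```

```text
[ 0.42128227 -0.28297195  0.0232752 ] [-1.79906425e+02 -1.96629609e-03  7.33178103e+01]
(np.float64(0.5193875572656099), np.float64(-0.1291633387191832)) (np.float64(0.5718971928105965), np.float64(-0.13635626405820134))
(array([   0. ,    0. , -116.7]), np.float64(0.0))
(array([175.5,  49.8,  -0. ]), np.float64(1.416))
```

Call:
arm_command(series=[[[0, 0, -15], 0], [[0, 0, -45], -0.08], [[0, 0, -80], -0.22], [[0, 0, -105], -0.36], [[0, 0, -117], -0.5]])

```text
time_s: 19.85
tool_pos: [0.4231, -0.2845, 0.1441]
tool_rot: [179.7, 0.1, 102.3]
force: [0.2, 0.3, -5.5]
grip_width: 0.044
grasp_force: 40.0
```

Run:
```python
from h import *
print(to(.5194,-.1292,.14,172.2))
```

```text
(array([131.3, 127.1,   4.1]), np.float64(-1.221))
```

Call:
arm_command(series=[[[15, 15, 0], -0.14], [[35, 34, 0], -0.28], [[58, 56, 0], -0.42], [[80, 77, 0], -0.56], [[100, 97, 0], -0.7]])

```text
time_s: 20.35
tool_pos: [0.4966, -0.1643, 0.1416]
tool_rot: [180.0, 0.0, 142.4]
force: [0.3, -0.2, -4.7]
grip_width: 0.0436
grasp_force: 40.0
```

Run:
```python
from h import *
print(to(.5194,-.1292,.14,172.2))
```

```text
(array([ 3.4, 41.7,  1.6]), np.float64(-0.52))
```

Call:
arm_command(series=[[[1, 15, 0], -0.14], [[2, 30, 0], -0.28], [[3, 40, 0], -0.42], [[3, 41, 0], -0.52], [[3, 41, 0], -0.52]])

```text
time_s: 20.85
tool_pos: [0.519, -0.1311, 0.1413]
tool_rot: [-180.0, 0.0, 171.9]
force: [0.2, -0.2, -5.2]
grip_width: 0.0437
grasp_force: 40.0
```

Run:
```python
from h import *
print(to(.5194,-.1292,.019,172.2))
im,P=cloud("top");cv2.imwrite("pics/t5.png",cv2.resize(im[190:300,240:400],None,fx=4.5,fy=4.5,interpolation=cv2.INTER_CUBIC))
```

```text
(array([-1.000e-01,  2.000e+00,  1.223e+02]), np.float64(-0.005))
```

View pics/t5.png

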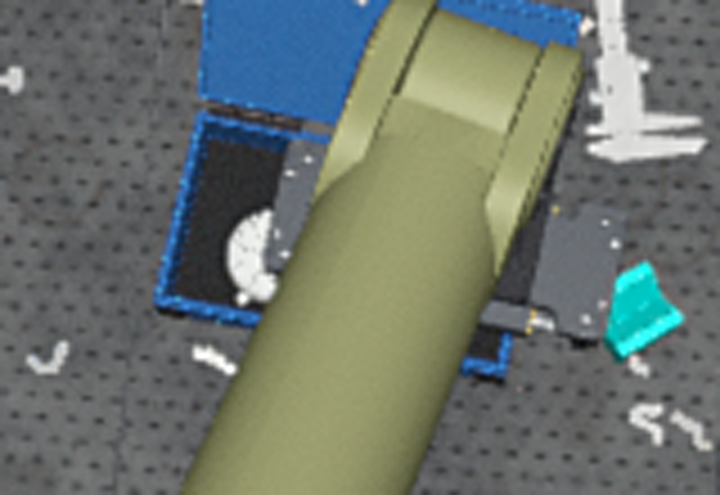

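Call:
arm_command(series=[[[0, 2, 30], 0], [[0, 2, 65], 0], [[0, 2, 95], 0], [[0, 2, 110], 0], [[0, 2, 116], 0]])

```text
time_s: 21.4
tool_pos: [0.5182, -0.1295, 0.0236]
tool_rot: [-180.0, -0.1, 171.8]
force: [-0.9, -0.1, -4.0]
grip_width: 0.0437
grasp_force: 40.0
```

Call:
arm_command(series=[[[0, 0, 1], 0], [[0, 0, 2], 0], [[0, 0, 3], 0], [[0, 0, 4], 0], [[0, 0, 4.5], 0]])

```text
time_s: 21.9
tool_pos: [0.5197, -0.1292, 0.0207]
tool_rot: [180.0, 0.1, 171.9]
force: [0.8, -0.1, -5.8]
grip_width: 0.0438
grasp_force: 40.0
```

Call:
arm_command(series=[[[0, 0, 0.5], 0], [[0, 0, 1], 0], [[0, 0, 1.5], 0], [[0, 0, 2], 0], [[0, 0, 2], 0]])

```text
time_s: 22.4
tool_pos: [0.5194, -0.1292, 0.0187]
tool_rot: [180.0, -0.0, 171.9]
force: [-3.4, 1.8, 2.9]
grip_width: 0.0435
grasp_force: 40.0
```

Call:
arm_command(series=[[[0, 0, 0], 0], [[0, 0, 0], 0], [[0, 0, 0], 0], [[0, 0, 0], 0], [[0, 0, 0], 0]], grip=-0.22)

```text
time_s: 22.9
tool_pos: [0.5195, -0.1293, 0.0182]
tool_rot: [180.0, 0.0, 171.9]
force: [-0.2, -0.3, -0.3]
grip_width: 0.0529
grasp_force: 0.0
```

Call:
arm_command(series=[[[0, 0, -8], 0], [[0, 0, -30], 0], [[0, 0, -70], 0], [[0, 0, -110], 0], [[0, 0, -140], 0]])

```text
time_s: 23.4
tool_pos: [0.52, -0.1297, 0.1613]
tool_rot: [180.0, 0.2, 171.8]
force: [0.2, 0.2, -0.5]
grip_width: 0.0531
grasp_force: 0.0
```

Run:
```python
from h import *
o=env.get_obs();print(o["force"],o["tool_pos"],to(.5605,.3585,.10,154.2))
```

```text
[ 0.16323245  0.18581594 -0.45642514] [ 0.52004243 -0.12973851  0.16129294] (array([ 29.2, 489. ,  61.3]), np.float64(0.308))
```

Call:
arm_command(series=[[[3, 48, 0], 0], [[6, 96, 0], 0], [[9, 144, 0], 0], [[12, 192, 0], 0], [[15, 240, 10], 0]])

```text
time_s: 23.9
tool_pos: [0.5395, 0.1125, 0.1503]
tool_rot: [179.9, 0.2, 171.9]
force: [0.9, 0.2, 0.5]
grip_width: 0.0528
grasp_force: 0.0
```

Run:
```python
from h import *
im,P=cloud("top");z=P[...,2]
for (u0,u1,v0,v1) in((155,185,215,245),):
    m=np.zeros(z.shape,bool);m[v0:v1,u0:u1]=1;m&=(im.min(2)>120)&(z>.012)&(z<.05)
    v,u=np.nonzero(m);w=px2w("top",np.c_[u,v],.03)
    print(m.sum(),w.mean(0),P[m].mean(0),cv2.minAreaRect((w[:,:2]*1000).astype(np.float32)))
    A=w[:,:2]-w[:,:2].mean(0);V=np.linalg.svd(A,full_matrices=False)[2][0];print(np.degrees(np.arctan2(V[1],V[0])))
c=w.mean(0);print(to(c[0],c[1],.1,154.2))
```

```text
49 [0.5598126  0.35897564 0.03      ] [0.56038231 0.35983172 0.02732169] ((559.8723754882812, 358.73126220703125), (11.487099647521973, 34.440643310546875), 64.23556518554688)
155.51284856932412
(array([  8.8, 236.4,  47.5]), np.float64(0.319))
```

Call:
arm_command(series=[[[2, 48, 5], 0.07], [[4, 96, 15], 0.14], [[6, 144, 25], 0.22], [[8, 192, 38], 0.31], [[9, 237, 47], 0.31]])

```text
time_s: 24.45
tool_pos: [0.5626, 0.3485, 0.1009]
tool_rot: [-180.0, -0.0, 154.1]
force: [0.6, 0.1, 0.1]
grip_width: 0.0532
grasp_force: 0.0
```

Call:
arm_command(series=[[[0, 0, 0], 0], [[0, 0, 20], 0], [[0, 0, 35], 0], [[0, 0, 40], 0], [[0, 0, 40], 0]])

```text
time_s: 24.95
tool_pos: [0.5625, 0.3452, 0.0603]
tool_rot: [-179.9, -0.0, 154.1]
force: [-0.5, -0.5, -0.7]
grip_width: 0.0527
grasp_force: 0.0
```

Run:
```python
from h import *
print(to(.5599,.3588,.013,154.8))
```

```text
(array([ 8.3, 11.1, 47.3]), np.float64(-0.013))
```

Call:
arm_command(series=[[[8, 11, 0], -0.01], [[8, 11, 15], -0.01], [[8, 11, 32], -0.01], [[8, 11, 47], -0.01], [[8, 11, 47], -0.01]])

```text
time_s: 25.45
tool_pos: [0.5583, 0.3579, 0.0103]
tool_rot: [-179.7, -0.2, 154.7]
force: [1.0, 0.2, -0.9]
grip_width: 0.053
grasp_force: 0.0
```

Call:
arm_command(series=[[[0, 0, 0], 0], [[0, 0, 0], 0], [[0, 0, 0], 0], [[0, 0, 0], 0], [[0, 0, 0], 0]], grip=1, grip_force=20)

```text
time_s: 25.95
tool_pos: [0.5608, 0.36, 0.0147]
tool_rot: [180.0, 0.0, 154.7]
force: [-0.3, -0.2, -0.8]
grip_width: 0.0211
grasp_force: 0.0
```

Call:
arm_command(series=[[[0, 0, 0], 0], [[0, 0, 0], 0], [[0, 0, 0], 0], [[0, 0, 0], 0], [[0, 0, 0], 0]])

```text
time_s: 26.45
tool_pos: [0.5607, 0.36, 0.0144]
tool_rot: [180.0, 0.0, 154.7]
force: [-0.2, 1.3, 2.0]
grip_width: 0.0088
grasp_force: 20.0
```

Run:
```python
from h import *
o=env.get_obs();print(o["tool_pos"],o["tool_rot"],o["grip_width"])
s0=list(o["tool_pos"])+[o["tool_rot"][2]]
for w in[(*s0[:2],.16,s0[3]),(.5719,-.1364,.16,172.2)]: print(to(*w,start=s0));s0=w
```

```text
[0.56072088 0.36002447 0.01444857] [1.79965380e+02 8.73016453e-03 1.54691893e+02] 0.008845926370973235
(array([   0. ,    0. , -145.6]), np.float64(0.0))
(array([-222.3, -444. ,   -0. ]), np.float64(-0.306))
```

Call:
arm_command(series=[[[0, 0, -8], 0], [[0, 0, -35], 0], [[0, 0, -80], 0], [[0, 0, -120], 0], [[0, 0, -146], 0]])

```text
time_s: 26.95
tool_pos: [0.5616, 0.3599, 0.1639]
tool_rot: [179.8, 0.1, 154.7]
force: [0.4, 0.8, -1.2]
grip_width: 0.0091
grasp_force: 20.0
```

Call:
arm_command(series=[[[-15, -30, 0], 0], [[-35, -70, 0], 0], [[-55, -110, 0], 0], [[-75, -150, 0], 0], [[-95, -190, 0], 0]])

```text
time_s: 27.45
tool_pos: [0.5647, 0.1453, 0.1604]
tool_rot: [-180.0, -0.0, 154.7]
force: [0.5, -0.6, -0.7]
grip_width: 0.0087
grasp_force: 20.0
```

Call:
arm_command(series=[[[-20, -40, 0], -0.08], [[-40, -80, 0], -0.16], [[-60, -120, 0], -0.24], [[-80, -160, 0], -0.306], [[-100, -200, 0], -0.306]])

```text
time_s: 27.95
tool_pos: [0.5695, -0.0781, 0.1605]
tool_rot: [180.0, 0.0, 172.3]
force: [0.8, 0.2, -1.1]
grip_width: 0.0087
grasp_force: 20.0
```

Run:
```python
from h import *
print(to(.5719,-.1364,.16,172.2))
```

```text
(array([-10.2, -57.5,   0.5]), np.float64(0.002))
```

Call:
arm_command(series=[[[-4, -22, 0], 0], [[-8, -45, 0], 0], [[-10, -57.5, 0], 0], [[-10, -57.5, 0], 0], [[-10, -57.5, 20], 0]])

```text
time_s: 28.45
tool_pos: [0.5743, -0.1339, 0.1425]
tool_rot: [179.9, 0.3, 172.2]
force: [1.2, 0.5, -1.2]
grip_width: 0.0088
grasp_force: 20.0
```

Run:
```python
from h import *
print(to(.5719,-.1364,.0194,172.2))
```

```text
(array([  2.1,  -2.8, 123.1]), np.float64(0.001))
```

Call:
arm_command(series=[[[1, -2, 30], 0], [[1, -2, 65], 0], [[1, -2, 95], 0], [[1, -2, 110], 0], [[1, -2, 115], 0]])

```text
time_s: 28.95
tool_pos: [0.57, -0.1345, 0.0235]
tool_rot: [180.0, -0.2, 172.3]
force: [-0.0, 0.3, -1.2]
grip_width: 0.0088
grasp_force: 20.0
```

Call:
arm_command(series=[[[0, 0, 1], 0], [[0, 0, 2], 0], [[0, 0, 3], 0], [[0, 0, 4], 0], [[0, 0, 5], 0]])

```text
time_s: 29.45
tool_pos: [0.5714, -0.1364, 0.0208]
tool_rot: [180.0, 0.1, 172.2]
force: [0.0, 0.9, -0.7]
grip_width: 0.0085
grasp_force: 20.0
```

Call:
arm_command(series=[[[0, 0, 0.5], 0], [[0, 0, 1], 0], [[0, 0, 1.5], 0], [[0, 0, 1.5], 0], [[0, 0, 1.5], 0]])

```text
time_s: 29.95
tool_pos: [0.571, -0.1364, 0.0194]
tool_rot: [180.0, -0.0, 172.2]
force: [-2.4, 1.0, 5.5]
grip_width: 0.0088
grasp_force: 20.0
```

Call:
arm_command(series=[[[0, 0, 0], 0], [[0, 0, 0], 0], [[0, 0, 0], 0], [[0, 0, 0], 0], [[0, 0, 0], 0]], grip=0.4)

```text
time_s: 30.45
tool_pos: [0.571, -0.1364, 0.0186]
tool_rot: [-180.0, 0.0, 172.2]
force: [0.4, -0.2, -0.3]
grip_width: 0.0256
grasp_force: 0.0
```

Call:
arm_command(series=[[[0, 0, -6], 0], [[0, 0, -30], 0], [[0, 0, -75], 0], [[0, 0, -120], 0], [[0, 0, -165], 0]])

```text
time_s: 30.95
tool_pos: [0.5707, -0.1366, 0.1858]
tool_rot: [-180.0, 0.0, 172.2]
force: [0.6, 0.4, 0.0]
grip_width: 0.026
grasp_force: 0.0
```

Call:
arm_command(series=[[[0, 0, -40], 0], [[0, 0, -80], 0], [[0, 0, -100], 0], [[0, 0, -100], 0], [[0, 0, -100], 0]], grip=-1)

```text
time_s: 31.45
tool_pos: [0.5708, -0.1364, 0.2836]
tool_rot: [180.0, 0.0, 172.2]
force: [-0.3, 0.2, 0.1]
grip_width: 0.058
grasp_force: 0.0
```

Run:
```python
from h import *
s0=env.get_obs();print(s0["tool_pos"]);s0=list(s0["tool_pos"])+[s0["tool_rot"][2]]
for w in[(.7018,-.0955,.284,172.2),(.7018,-.0955,.173,172.2)]: print(to(*w,start=s0));s0=w
im,P=cloud("scene");cv2.imwrite("pics/s6.png",cv2.resize(im[170:290,270:420],None,fx=4.5,fy=4.5,interpolation=cv2.INTER_CUBIC))
```

```text
[ 0.57079596 -0.13638867  0.28357436]
(array([-124.3,   58.3,   -0.4]), np.float64(0.0))
(array([  0.,   0., 111.]), np.float64(0.0))
```

View pics/s6.png

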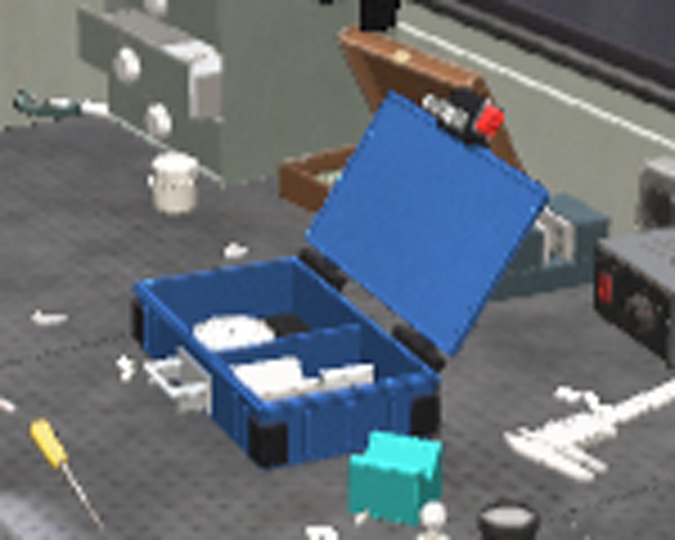

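Call:
arm_command(series=[[[-40, 19, 0], 0], [[-85, 40, 0], 0], [[-122, 59, 0], 0], [[-122, 59, 0], 0], [[-122, 59, 0], 0]])

```text
time_s: 32.0
tool_pos: [0.6993, -0.0939, 0.2799]
tool_rot: [-179.9, -0.3, 172.3]
force: [-0.6, -0.8, 0.9]
grip_width: 0.0864
grasp_force: 0.0
```

Run:
```python
from h import *
print(to(.7005,-.0945,.174,172.2),env.get_obs()["grip_width"])
```

```text
(array([ -1.2,  -0.4, 105.9]), np.float64(0.001)) 0.08637887954377008
```

Call:
arm_command(series=[[[-1, 0, 30], 0], [[-1, 0, 60], 0], [[-1, 0, 85], 0], [[-1, 0, 100], 0], [[-1, 0, 106], 0]])

```text
time_s: 32.5
tool_pos: [0.699, -0.0952, 0.1762]
tool_rot: [180.0, -0.2, 172.1]
force: [0.3, 0.3, 0.4]
grip_width: 0.087
grasp_force: 0.0
```

Call:
arm_command(series=[[[0, 0, 0], 0], [[0, 0, 0], 0], [[0, 0, 0], 0], [[0, 0, 0], 0], [[0, 0, 0], 0]], grip=0.3, grip_force=20)

```text
time_s: 33.0
tool_pos: [0.7014, -0.094, 0.1785]
tool_rot: [179.9, 0.1, 172.2]
force: [0.2, 2.9, 2.2]
grip_width: 0.0547
grasp_force: 1.5
```

Call:
arm_command(series=[[[0, 0, 0], 0], [[0, 0, 0], 0], [[0, 0, 0], 0], [[0, 0, 0], 0], [[0, 0, 0], 0]])

```text
time_s: 33.5
tool_pos: [0.7016, -0.0923, 0.1784]
tool_rot: [179.8, 0.1, 172.3]
force: [0.5, 5.1, 4.8]
grip_width: 0.0397
grasp_force: 20.0
```

Run:
```python
from h import *
print(env.get_obs()["tool_pos"])
px=pz=0;x,z=-149,-6.5
f=lambda d:(-(x*np.cos(np.radians(d))+z*np.sin(np.radians(d))),-(-x*np.sin(np.radians(d))+z*np.cos(np.radians(d))))
b=np.array(f(123.2))
for k in range(21):
    d=123.2-5.5*(k+1)
    print(round(d,1),(np.array(f(d))-b).round(1))
    if k%5==4:b=np.array(f(d))
print(0,(np.array(f(0))-b).round(1))
```

```text
[ 0.70158992 -0.0923418   0.17844009]
117.7 [12.6 -6.7]
112.2 [ 25.9 -12.2]
106.7 [ 39.6 -16.3]
101.2 [ 53.6 -19.2]
95.7 [ 67.8 -20.7]
90.2 [14.3 -0.1]
84.7 [28.6  1.1]
79.2 [42.6  3.8]
73.7 [56.4  7.7]
68.2 [69.7 13. ]
62.7 [12.7  6.5]
57.2 [24.8 14.2]
51.7 [36.1 23. ]
46.2 [46.5 32.9]
40.7 [55.8 43.7]
35.2 [ 8.3 11.7]
29.7 [15.4 24.1]
24.2 [21.4 37.1]
18.7 [26.  50.6]
13.2 [29.3 64.5]
7.7 [ 2.  14.2]
0 [ 2.5 34.2]
```

Call:
arm_command(series=[[[12.6, 1, -6.7], 0], [[25.9, 1, -12.2], 0], [[39.6, 1, -16.3], 0], [[53.6, 1, -19.2], 0], [[67.8, 1, -20.7], 0]])

```text
time_s: 34.0
tool_pos: [0.6349, -0.0836, 0.1989]
tool_rot: [180.0, 0.2, 172.3]
force: [2.7, 3.0, 0.2]
grip_width: 0.0394
grasp_force: 20.0
```

Call:
arm_command(series=[[[14.3, 0, 0], 0], [[28.6, 0, 1.1], 0], [[42.6, 0, 3.8], 0], [[56.4, 0, 7.7], 0], [[69.7, 0, 13], 0]])

```text
time_s: 34.5
tool_pos: [0.5656, -0.0746, 0.1863]
tool_rot: [179.9, 0.2, 172.3]
force: [1.6, 2.5, 3.1]
grip_width: 0.0393
grasp_force: 20.0
```

Call:
arm_command(series=[[[12.7, 0, 6.5], 0], [[24.8, 0, 14.2], 0], [[36.1, 0, 23], 0], [[46.5, 0, 32.9], 0], [[55.8, 0, 43.7], 0]])

```text
time_s: 35.0
tool_pos: [0.509, -0.0672, 0.1418]
tool_rot: [180.0, 0.0, 172.2]
force: [0.2, 2.0, 1.9]
grip_width: 0.039
grasp_force: 20.0
```

Call:
arm_command(series=[[[8.3, 0, 11.7], 0], [[15.4, 0, 24.1], 0], [[21.4, 0, 37.1], 0], [[26, 0, 50.6], 0], [[29.3, 0, 64.5], 0]])

```text
time_s: 35.5
tool_pos: [0.4795, -0.0633, 0.0758]
tool_rot: [180.0, -0.1, 172.2]
force: [-0.5, 3.9, 0.8]
grip_width: 0.0394
grasp_force: 20.0
```

Call:
arm_command(series=[[[1.5, 0, 10], 0], [[2.2, 0, 18], 0], [[2.5, 0, 25], 0], [[2.5, 0, 30], 0], [[2.5, 0, 34], 0]])

```text
time_s: 36.0
tool_pos: [0.4772, -0.063, 0.0425]
tool_rot: [-180.0, -0.1, 172.2]
force: [-3.8, 3.9, 1.1]
grip_width: 0.0397
grasp_force: 20.0
```

Push down a little more to seat the lid before letting go.

Call:
arm_command(series=[[[0, 0, 1], 0], [[0, 0, 2], 0], [[0, 0, 3], 0], [[0, 0, 3], 0], [[0, 0, 3], 0]])

```text
time_s: 36.5
tool_pos: [0.4774, -0.063, 0.0404]
tool_rot: [180.0, -0.1, 172.2]
force: [-5.7, 4.3, 5.1]
grip_width: 0.0399
grasp_force: 20.0
```

Call:
arm_command(series=[[[0, 0, 0], 0], [[0, 0, 0], 0], [[0, 0, 0], 0], [[0, 0, 0], 0], [[0, 0, 0], 0]], grip=-1)

```text
time_s: 37.0
tool_pos: [0.4791, -0.064, 0.0406]
tool_rot: [-180.0, 0.2, 172.2]
force: [0.4, 0.6, -0.7]
grip_width: 0.0719
grasp_force: 0.0
```

Call:
arm_command(series=[[[0, 0, 0], 0], [[0, 0, -20], 0], [[0, 0, -60], 0], [[0, 0, -100], 0], [[0, 0, -150], 0]])

```text
time_s: 37.5
tool_pos: [0.4771, -0.0635, 0.1908]
tool_rot: [-179.9, -0.1, 172.2]
force: [1.0, 0.3, -0.3]
grip_width: 0.087
grasp_force: 0.0
```

Call:
arm_command(series=[[[0, 45, 0], 0], [[0, 90, 0], 0], [[0, 135, 0], 0], [[0, 180, 0], 0], [[0, 220, 0], 0]])

```text
time_s: 38.0
tool_pos: [0.5081, 0.1573, 0.1904]
tool_rot: [179.9, 0.1, 172.3]
force: [-0.3, 0.0, -0.4]
grip_width: 0.0869
grasp_force: 0.0
```

Run:
```python
from h import *
im,P=cloud("scene");im2,P2=cloud("top")
a=cv2.resize(im[210:280,280:380],None,fx=4,fy=4,interpolation=cv2.INTER_CUBIC);b=cv2.resize(im2[205:285,265:365],None,fx=4,fy=4,interpolation=cv2.INTER_CUBIC)
a=cv2.copyMakeBorder(a,0,40,0,0,0);cv2.imwrite("pics/f.png",np.hstack([a,b]))
I=im2.astype(int);m=np.zeros(I.shape[:2],bool);m[250:285,295:330]=1
m&=(I[...,2]>150)&(I[...,1]<110)&(I[...,0]<110);v,u=np.nonzero(m)
for s in(u<312,u>=312): print("btn",px2w("top",[[u[s].mean(),v[s].mean()]],.047).round(4),s.sum())
p0=np.load("top0.npy");L=(slice(225,262),slice(285,350));d=P2[L][...,2]-p0[L][...,2];print(np.nanmedian(d,axis=1)[::6].round(4))
p0=np.load("scene0.npy");k=(p0[...,2]>.045)&(np.hypot(p0[...,0]-.5,p0[...,1]+.066)<.03);print(np.nanmedian((P-p0)[k][:,2]))
```

```text
btn [[ 0.4775 -0.0399  0.047 ]] 18
btn [[ 0.4708 -0.088   0.047 ]] 18
[ 0.      0.0003  0.0007  0.0001  0.0008 -0.0007 -0.0003]
6.52985164469877e-05
```

View pics/f.png

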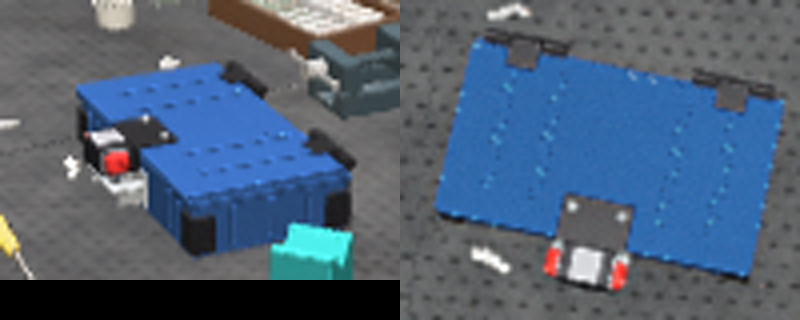

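Run:
```python
from h import *
print(to(.498,-.067,.068,172.2))
```

```text
(array([ -19.5, -228.4,  121.9]), np.float64(0.01))
```

Call:
arm_command(series=[[[-4, -45, 0], 0], [[-8, -90, 0], 0], [[-12, -135, 0], 0], [[-16, -180, 20], 0], [[-19, -226, 40], 0]], grip=1)

```text
time_s: 38.6
tool_pos: [0.4964, -0.074, 0.1507]
tool_rot: [180.0, 0.2, 172.2]
force: [0.7, -0.8, -0.6]
grip_width: 0.0548
grasp_force: 0.0
```

Call:
arm_command(series=[[[0, -2, 30], 0], [[0, -2, 55], 0], [[0, -2, 72], 0], [[0, -2, 79], 0], [[0, -2, 81], 0]])

```text
time_s: 39.1
tool_pos: [0.4953, -0.0739, 0.0688]
tool_rot: [-180.0, -0.0, 172.2]
force: [0.2, 0.0, -0.4]
grip_width: 0.015
grasp_force: 0.0
```

Call:
arm_command(series=[[[0, 0, 1], 0], [[0, 0, 2], 0], [[0, 0, 3], 0], [[0, 0, 4], 0], [[0, 0, 5], 0]])

```text
time_s: 39.6
tool_pos: [0.4959, -0.0733, 0.0645]
tool_rot: [180.0, 0.0, 172.2]
force: [-0.3, -0.7, -0.1]
grip_width: 0.0005
grasp_force: 0.0
```

Call:
arm_command(series=[[[0, 0, 1], 0], [[0, 0, 2], 0], [[0, 0, 3], 0], [[0, 0, 4], 0], [[0, 0, 4.5], 0]])

```text
time_s: 40.1
tool_pos: [0.4959, -0.0733, 0.062]
tool_rot: [179.9, -0.1, 172.2]
force: [-7.9, 0.8, 22.7]
grip_width: 0.0005
grasp_force: 11.5
```

Call:
arm_command(series=[[[0, 0, 0.5], 0], [[0, 0, 1], 0], [[0, 0, 1], 0], [[0, 0, 1], 0], [[0, 0, 1], 0]])

```text
time_s: 40.6
tool_pos: [0.4959, -0.0733, 0.0619]
tool_rot: [179.9, -0.1, 172.2]
force: [-9.6, 0.6, 27.5]
grip_width: 0.0009
grasp_force: 13.6
```

Call:
arm_command(series=[[[0, 0, -10], 0], [[0, 0, -40], 0], [[0, 0, -80], 0], [[0, 0, -120], 0], [[0, 0, -120], 0]])

```text
time_s: 41.1
tool_pos: [0.4994, -0.0738, 0.1843]
tool_rot: [179.9, 0.6, 172.2]
force: [0.6, -0.6, -0.0]
grip_width: 0.0004
grasp_force: 0.0
```

Call:
arm_command(series=[[[0, 45, 0], 0], [[0, 90, 0], 0], [[0, 135, 0], 0], [[0, 180, 0], 0], [[0, 180, 0], 0]])

```text
time_s: 41.6
tool_pos: [0.5194, 0.1131, 0.1778]
tool_rot: [179.9, -0.1, 172.8]
force: [0.2, 1.1, 0.8]
grip_width: 0.0003
grasp_force: 0.0
```

Run:
```python
from h import *
im2,P2=cloud("top")
I=im2.astype(int);m=np.zeros(I.shape[:2],bool);m[250:285,295:330]=1
m&=(I[...,2]>150)&(I[...,1]<110)&(I[...,0]<110);v,u=np.nonzero(m)
for s in(u<312,u>=312): print("btn",px2w("top",[[u[s].mean(),v[s].mean()]],.047).round(4),s.sum())
print(env.sign_off())
```

```text
btn [[ 0.4775 -0.0399  0.047 ]] 18
btn [[ 0.4708 -0.088   0.047 ]] 18
the job is handed in; nothing more can be done
None
```

Handed in at about 42 s: the indicator lies alone in the wide bay, the V-block and gauge block are side by side in the other, and the lid is shut with both buttons sprung out; I pressed it with about 27 N to snap the catch but did not test the lock by pulling, and I never touched the bystanders.

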